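# Depth-check a connector nest with a dial depth gauge and hold it for the reading

## Task

Check the milling depth of the connector nest with the dial depth gauge: lift the gauge off its setting plate, set its base flat across the nest with the spindle in the channel at the open end, and draw it slowly (about 2 cm a second) along the channel to the round seat without lifting off, so that the dial shows any uneven depth. Finish with the spindle at the scribed centre of the seat, the base flat and square across the nest under light hand pressure (about 10 N), and keep holding it there for the reading: the job ends with the gauge still gripped and pressed on, not put down. Leave the other things on the bench where they are.

Things in the scene. Friction and masses are not known exactly. Their poses are not given: they have to be found in the camera images.
- gauge: dial depth gauge, 250 g, on the setting plate. Origin under the middle of its base, z up, y along the base, dial on the -x side. Smooth steel base bar 18 (x) x 72 (y) x 10 (z) mm; grey box housing 24 (x) x 40 (y) mm from 16 to 66 mm up, cap to 75 mm; white dial 38 mm in diameter stands out to x = -19 mm, lock screw to +22 mm. Take it from above, firmly and low, across the housing's 40 mm (along y).
- gauge_grip (a point): centre of the gauge's housing, 41 mm above the underside of the base; axes as the gauge's
- gauge_tip (a point): round end of the gauge's spindle, a steel pin 4 mm in diameter that slides in the middle of the base; axes as the gauge's
- gauge_spindle (a joint): how far the spindle stands out below the base, m: the depth reading that the needle shows (one turn = 20 mm). A light spring (about 1 N) pushes it out: 0 when flush (gauge on a flat face), 0.020 when lifted free, 0.008 in the nest's channel and 0.014 in its seat with the base flat on the top face
- nest: aluminium connector nest screwed to the bench: block 110 (x) x 76 (y) mm on a foot plate 110 x 108 x 10 mm; level top face 45 mm above the origin (middle of the underside), z up. On its middle line (y = 0) a channel 10 mm wide, 8 mm deep runs along x from the open end at x = -55 mm (robot's side) into a round seat 26 mm in diameter, 14 mm deep, centre x = +24 mm
- channel_start (a point): point on the channel floor, on its middle line, 13 mm in from the open end (37 mm above the nest's underside): put the spindle in here; axes as the nest's
- seat (a point): scribed cross at the centre of the seat's floor, 31 mm above the nest's underside (14 mm below its top face); axes as the nest's
- setting_plate: flat steel plate 50 x 92 x 12 mm on the bench on which the gauge stands at the start; origin under its centre. To its left the leak-test jig with its yellow corner post stands on the bench (all that is farther than 0.49 m ahead of the robot base and more than 0.05 m to its left, up to 0.55 m high): keep the arm and gripper clear of it
- nest_blank: plain unfinished aluminium block 44 x 70 x 28 mm, a bystander; origin under its centre
- hex_key: hexagon key 32 x 132 x 6 mm lying on the bench, a bystander; origin under its centre
- vial: small bottle with pointed cap, 31 mm in diameter, 94 mm tall, a bystander behind the nest; origin under its centre
- grease_tin: small round tin with a lid, 54 mm in diameter, 24 mm tall, a bystander; origin under its centre

How it is judged:
By the outcome, as a careful person would: the job done as asked, in the order asked, and still so for the second after the job is handed in, while the arm keeps its last pose, push and grip.
It also fails if it takes over 48 s, if anything falls off the work surface, if the arm or the gripper's body presses on something with over 40 N, if the wrist force passes 120 N, or if a joint passes its speed limit or range.

## Robot

A 6-joint arm with a two-finger parallel gripper is mounted at the origin on a cart in front of the work surface, level with it; the furniture and walls round the work are solid. World frame = base frame: x ahead of the robot, y to its left, z up, the work surface at z = 0. Lengths are in mm, angles in rad, forces in N, time in s.
With the tool pointing down it reaches from about 300 to 775 mm from the base axis. Payload 14.6 kg.
Tool frame: the origin (TCP) lies between the finger pads; the fingertips stand 11 mm ahead of it and the grasp point (between the pads) lies 8 mm behind it; z points along the fingers, y is the direction in which the jaws open and shut (so a half turn about z gives the same grasp; the last joint's range is limited). The gripper opens to 94 mm and grips with 3 to 60 N. Pads are 16 mm wide; open, the fingers measure 119 mm over their backs; the gripper's body (75 mm by 177 mm) begins 78 mm behind the grasp point.
Start: joints at [1.172, 0.3, 1.521, -0, 1.321, -0.067], TCP at [179.157, 519.992, 216.446] pointing down, gripper open.
Joint ranges: [-3.03, 3.03], [-0.79, 2.21], [0.23, 2.52], [-1.04, 4.18], [0, 3.07], [-2.55, 2.55]. Speed limits (rad/s): [2.22, 2.22, 2.57, 3.14, 3.14, 3.14].

## Interface

Orientations are given as [roll, pitch, yaw] about the fixed x, y, z axes, in that order (R = Rz(yaw) Ry(pitch) Rx(roll)).
In Python, from cell import * gives the robot as it stands.
- The arm moves only by the tool arm_command, never from a script. Its argument "deltas" is a list of rows, each an object with "xyz": the shift along the world's x, y, z in m, a list of three; "turn": the turn, a rotation vector about the world's x, y, z in rad, a list of three. A call has 1 to 12 rows; each row shifts and turns the commanded pose from where the row before left it; what a row does not reach is not made up. A row lasts 1/8 s, in which the tool goes at most 62.5 mm and 10.7 degrees, less where a joint would pass 70% of its speed; a pose out of reach is approached as far as the arm can. A call with a gripper value outside its range is refused whole. "gripper" is the closure, from 0 (fully open) to 1 (shut), set as the call begins (left out, the last holds). The fingers move at their own pace and stop on an object; "force" is the grip in N (left out, the last holds). Time passes only in rows, so rows that do not move let the fingers close. It gives the time, the measured TCP pose, the force and the opening at its end, in the units of the state.
- read_state(): the state, without advancing time (a new reading comes with each control period).
- camera(name): name is "side" or "top" or "wrist"; returns a dict with "color" (384x512x3 uint8, red, green, blue), "fx", "fy", "cx", "cy" (pixels), "k1" (the pictures are not rectified: a ray, as slopes to the right and down, at radius r is drawn at 1 + k1 r^2 times it, then the intrinsics apply), "rvec" (rotation vector, rad) and "tvec" (3), from world to camera coordinates, as OpenCV has them; the wrist camera has in their place "mount" (4x4, takes a point from camera to tool coordinates, whose origin is the TCP and whose axes are the flange's). Camera axes: x right, y down, z forward; pixel columns grow to the right and rows downward; lengths in mm; the calibration is good to about 2 mm. A picture is of the moment at which its call begins: read the wrist's pose just before it. There is no depth.
- sign_off(): hands the job in, once; it reports no verdict.
The state is a dict: "clock": time; "joints": joint angles; "qd": joint speeds; "effort": joint torques, N m; "eef_pos": TCP position; "eef_rot": TCP orientation; "wrist_force": force on the tool from outside, world axes, zero at the start; "moment": the same for the moment, N m; "finger_gap": finger opening in mm.
Only numpy, scipy, OpenCV 4.12 (cv2) and the standard library are available. Lean on these libraries where they do the work, as an engineer would, in place of code of your own. Each camera call takes 0.05 s, during which the arm holds its last target.

## Working session

There is one attempt and no reset: what is moved stays moved. The work goes in short steps, Python scripts to look and compute and a tool call to move; the robot and the scene stay as the last step left them, time stands still between calls to the robot, and variables do not carry over. Pictures are saved under pics/ and viewed, and the job is handed in when it is done.

Besides the shell and the picture viewer there is one more tool, called in YAML: its name, and indented under it one key for each argument. arm_command: Moves the arm, as the interface text tells. Its arguments: {"type":"object","properties":{"deltas":{"type":"array","items":{"type":"object","properties":{"xyz":{"type":"array","items":{"type":"number"}},"turn":{"type":"array","items":{"type":"number"}}}}},"gripper":{"type":"number"},"force":{"type":"number"}},"required":["deltas"]}

```bash
ls; mkdir -p pics; python3 - <<'E'
from cell import *
import cv2
s=read_state(); print(s)
for n in ("side","top","wrist"):
    c=camera(n); cv2.imwrite(f"pics/{n}0.png",c["color"][:,:,::-1]); print(n,{k:v for k,v in c.items() if k!="color"})
E
```

```text
pics
{'clock': 0.0, 'joints': array([ 1.17238507e+00,  3.00474615e-01,  1.52155605e+00,  4.36513855e-05,
        1.32067696e+00, -6.66417354e-02]), 'qd': array([-0.00022179,  0.00088747, -0.0008295 , -0.00047383,  0.00125652,
        0.00109186]), 'effort': array([-4.54082314e-03, -5.31827080e+01, -3.52723968e+01,  7.06325099e-02,
        2.46755633e-02, -4.32681884e-05]), 'eef_pos': array([179.06738399, 519.7865535 , 215.89497659]), 'eef_rot': array([-3.14048297e+00, -1.16436182e-04,  2.80981224e+00]), 'wrist_force': array([-0.65711331,  0.76656496, -0.79170936]), 'moment': array([ 0.00459063,  0.02241678, -0.00081723]), 'finger_gap': 93.86842693572764}
side {'fx': 483.50933505139534, 'fy': 483.50933505139534, 'cx': 265.24352490672123, 'cy': 191.2158068063571, 'k1': -0.16514053853714433, 'rvec': array([ 0.10168946, -3.02411045,  0.76493478]), 'tvec': array([ 594.35887744,  180.67907011, 1109.46380477])}
top {'fx': 405.50176944381917, 'fy': 405.50176944381917, 'cx': 251.99097811302838, 'cy': 181.345778770687, 'k1': 0.02852279606039998, 'rvec': array([ 2.23139152, -1.9710049 ,  0.20235915]), 'tvec': array([-207.78996634,  592.11469986,  811.4244176 ])}
wrist {'fx': 345.4701215824995, 'fy': 345.4701215824995, 'cx': 256.89307675892167, 'cy': 200.49236090722732, 'k1': 0.03625266709193215, 'mount': array([[ 5.27740231e-04, -9.70296211e-01, -2.41919376e-01,
         6.98527695e+01],
       [ 9.99999522e-01,  7.11106722e-04, -6.70653926e-04,
        -8.94331817e-01],
       [ 8.22763458e-04, -2.41918907e-01,  9.70296123e-01,
        -1.67989046e+02],
       [ 0.00000000e+00,  0.00000000e+00,  0.00000000e+00,
         1.00000000e+00]])}
```

View pics/side0.png

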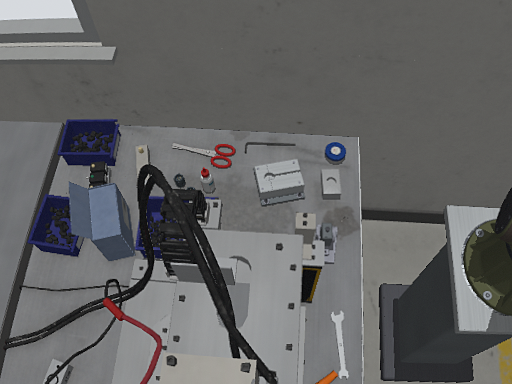

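View pics/top0.png

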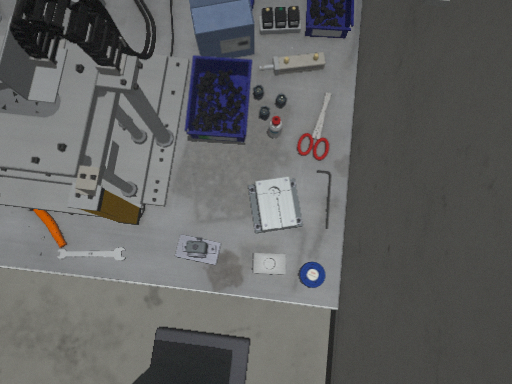

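View pics/wrist0.png

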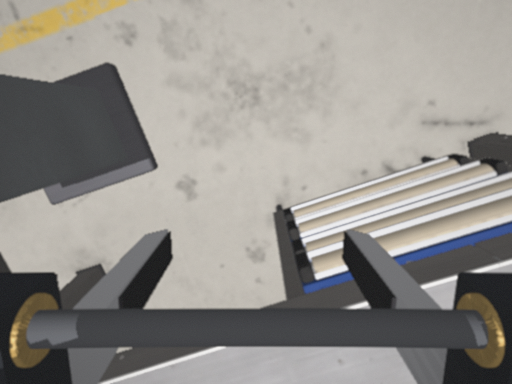

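The side view shows the nest at about (280,180), the gauge at (327,235) and the blank at (331,183). In the top view the nest is at (275,203) and the gauge at (197,248). The wrist camera sees only floor for now.

```bash
cat > h.py <<'E'
import numpy as np, cv2
from scipy.spatial.transform import Rotation as R
from scipy.optimize import least_squares
def pose(c,st=None):
    """R,t world->cam"""
    if "mount" in c:
        M=c["mount"]; T=np.eye(4); T[:3,:3]=R.from_euler('xyz',st["eef_rot"]).as_matrix(); T[:3,3]=st["eef_pos"]
        W=np.linalg.inv(T@M); return W[:3,:3],W[:3,3]
    return R.from_rotvec(c["rvec"]).as_matrix(),np.array(c["tvec"])
def proj(P,c,st=None):
    Rm,t=pose(c,st); p=np.atleast_2d(P)@Rm.T+t
    s=p[:,:2]/p[:,2:]; r2=(s**2).sum(1,keepdims=True); s=s*(1+c["k1"]*r2)
    return s*[c["fx"],c["fy"]]+[c["cx"],c["cy"]]
def ray(uv,c,st=None):
    Rm,t=pose(c,st); d=(np.atleast_2d(uv).astype(float)-[c["cx"],c["cy"]])/[c["fx"],c["fy"]]; s=d.copy()
    for _ in range(30): s=d/(1+c["k1"]*(s**2).sum(1,keepdims=True))
    v=np.c_[s,np.ones(len(s))]@Rm
    return -Rm.T@t, v/np.linalg.norm(v,axis=1,keepdims=True)
def atz(uv,z,c,st=None):
    o,v=ray(uv,c,st); return o+v*((z-o[2])/v[:,2:])
def tri(rays):
    A=np.zeros((3,3));b=np.zeros(3)
    for o,v in rays:
        v=v.ravel();P=np.eye(3)-np.outer(v,v);A+=P;b+=P@o
    x=np.linalg.solve(A,b)
    return x,[np.linalg.norm((np.eye(3)-np.outer(v.ravel(),v.ravel()))@(x-o)) for o,v in rays]
def crop(c,x0,y0,x1,y1,k,fn):
    im=cv2.resize(c["color"][y0:y1,x0:x1,::-1],None,fx=k,fy=k,interpolation=cv2.INTER_CUBIC); cv2.imwrite(fn,im)
E
python3 - <<'E'
from cell import *
from h import *
import pickle
s=camera("side"); t=camera("top"); pickle.dump((s,t),open("st0.pkl","wb"))
crop(s,240,130,360,270,5,"pics/sc0.png" ); crop(t,165,165,345,300,4,"pics/tc0.png")
for n,uv,c in(("gauge",(197,248),t),("nest",(275,203),t),("blank",(269,264),t),("nest",(280,178),s),("gauge",(327,235),s)): print(n,atz(uv,30,c))
E
```

```text
gauge [[459.52754306 -32.74892258  30.        ]]
nest [[ 577.60727099 -188.61561484   30.        ]]
blank [[ 445.14619073 -190.60779449   30.        ]]
nest [[ 572.02807987 -188.89784645   30.        ]]
gauge [[454.62416689 -43.47841263  30.        ]]
```

View pics/sc0.png

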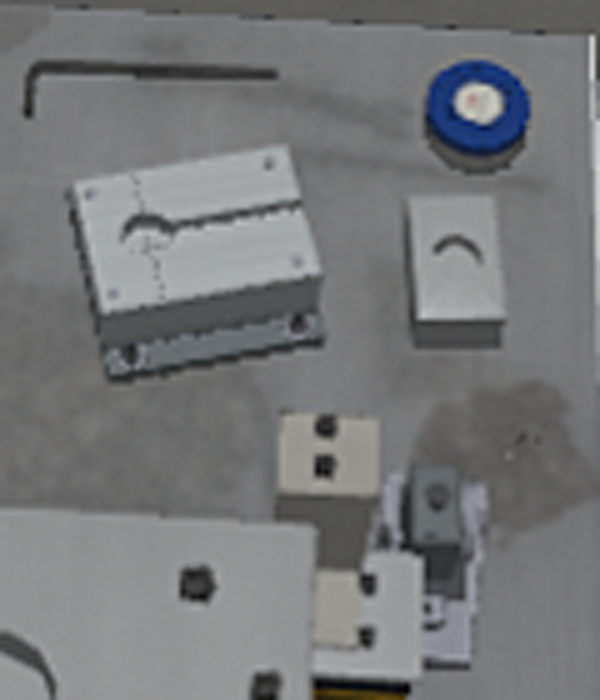

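View pics/tc0.png

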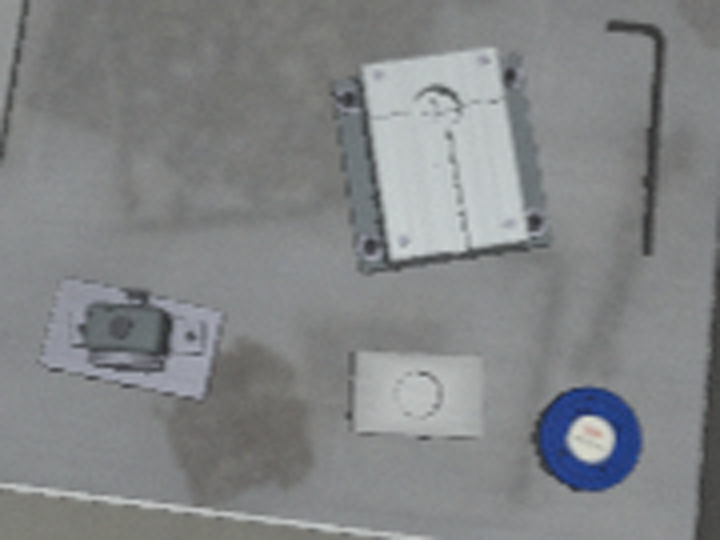

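```bash
cat > fit.py <<'E'
from h import *
import pickle
s,t=pickle.load(open("st0.pkl","rb"))
T=lambda p:np.array(p)/4+165-0.375
S=lambda p:np.array(p)/5+[240,130]-0.4
def fit(obs,model,free_z=True,x0=(500,0,0,0)):
    # obs list of (cam, uv Nx2, idx)
    def f(p):
        c,sn=np.cos(p[3]),np.sin(p[3]); W=model@np.array([[c,sn,0],[-sn,c,0],[0,0,1]])+[p[0],p[1],p[2]]
        return np.concatenate([(proj(W[i],cam)-uv).ravel() for cam,uv,i in obs])
    r=least_squares(f,x0); return r.x, r.fun.reshape(-1,2)
if __name__=="__main__":
    m=np.array([[55,38,0],[55,-38,0],[-55,-38,0],[-55,38,0.]])
    tu=T([(362,66),(497,47),(528,243),(390,264)]); su=S([(102,315),(70,185),(288,147),(322,272)])
    np.set_printoptions(suppress=True,precision=2)
    for o in ([(t,tu,range(4))],[(s,su,range(4))],[(t,tu,range(4)),(s,su,range(4))]):
        x,r=fit(o,m,x0=(575,-190,45,0.1)); print("nest top",x,np.abs(r).max())
    m=np.array([[25,46,0],[25,-46,0],[-25,-46,0],[-25,46,0.]])
    tu=T([(65,278),(224,312),(205,400),(42,365)])
    x,r=fit([(t,tu,range(4))],m,x0=(460,-30,12,0)); print("plate",x,np.abs(r).max())
    m=np.array([[12,20,0],[12,-20,0],[-12,-20,0],[-12,20,0.]])
    tu=T([(88,303),(170,310),(165,352),(85,345)])
    x,r=fit([(t,tu,range(4))],m,x0=(460,-30,87,0)); print("cap",x,np.abs(r).max())
    print("cap triang", tri([ray(T((127,327)),t),ray(S((434,484)),s)]))
E
python3 fit.py
```

```text
nest top [ 576.9  -189.88   34.73    0.26] 0.24291255046932747
nest top [ 575.46 -194.28   33.5     0.28] 0.44024784554636653
nest top [ 575.65 -189.69   41.27    0.27] 0.6850375186645863
plate [458.07 -30.93  -3.18  -0.08] 0.24155935445187993
cap [461.17 -37.3   74.55   0.04] 0.7696367587752206
cap triang (array([461.58, -39.17,  86.89]), [np.float64(0.6081042826964852), np.float64(0.6081042826964421)])
```

arm_command:
  deltas:
    - {"xyz":[0.024,-0.044,0.004],"turn":[0,0,0.03]}
    - {"xyz":[0.024,-0.044,0.004],"turn":[0,0,0.03]}
    - {"xyz":[0.024,-0.044,0.004],"turn":[0,0,0.03]}
    - {"xyz":[0.024,-0.044,0.004],"turn":[0,0,0.03]}
    - {"xyz":[0.024,-0.044,0.004],"turn":[0,0,0.03]}
    - {"xyz":[0.01,-0.05,0.004],"turn":[0,0,0.03]}
    - {"xyz":[0.01,-0.05,0],"turn":[0,0,0.03]}
    - {"xyz":[0.01,-0.05,0],"turn":[0,0,0.03]}
    - {"xyz":[0.01,-0.05,0],"turn":[0,0,0.03]}
    - {"xyz":[0.01,-0.05,0],"turn":[0,0,0.03]}
    - {"xyz":[0.01,-0.05,0],"turn":[0,0,0.03]}
    - {"xyz":[0.03,-0.032,0],"turn":[0,0,0]}

```text
clock: 1.75
eef_pos: [389.1, -34.0, 240.9]
eef_rot: [-3.141, 0.001, 3.139]
wrist_force: [0.2, 0.6, 0.3]
finger_gap: 93.9
```

arm_command:
  deltas:
    - {"xyz":[0.03,-0.032,0]}
    - {"xyz":[0.03,-0.032,0]}
    - {"xyz":[0.03,-0.032,0]}
    - {"xyz":[0.03,-0.032,0]}
    - {"xyz":[0,0,0]}
    - {"xyz":[0,0,0]}

```text
validation failed for argument at $.de...
```

```bash
cat > snap.py <<'E'
import sys,pickle
from cell import *
from h import *
n=sys.argv[1]; s=read_state(); c=camera("wrist"); pickle.dump((c,s),open(f"{n}.pkl","wb"))
crop(c,0,0,512,384,1.5,f"pics/{n}.png")
np.set_printoptions(suppress=True,precision=3)
print(s["clock"],s["eef_pos"],s["eef_rot"],np.abs(s["qd"]).max(),s["wrist_force"],s["joints"])
E
python3 snap.py w1
```

```text
1.75 [389.134 -34.044 240.924] [-3.141  0.001  3.139] 0.6590634177707994 [0.232 0.584 0.294] [-0.181 -0.088  1.892 -0.     1.336 -1.749]
```

View pics/w1.png

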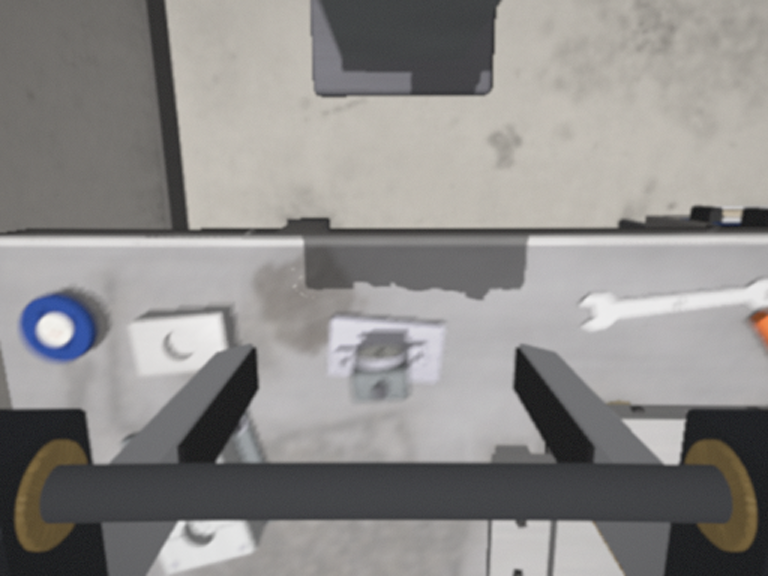

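arm_command:
  deltas:
    - {"xyz":[0.035,-0.036,-0.01],"turn":[0,0,0]}
    - {"xyz":[0.035,-0.036,-0.01],"turn":[0,0,0]}
    - {"xyz":[0.035,-0.036,-0.01],"turn":[0,0,0]}
    - {"xyz":[0.035,-0.036,-0.01],"turn":[0,0,0]}
    - {"xyz":[0.02,-0.02,-0.01],"turn":[0,0,0]}
    - {"xyz":[0,0,0],"turn":[0,0,0]}
    - {"xyz":[0,0,0],"turn":[0,0,0]}

```text
clock: 2.68
eef_pos: [548.9, -195.5, 190.6]
eef_rot: [3.141, -0.0, 3.14]
wrist_force: [-0.4, -0.8, -0.2]
finger_gap: 94.3
```

```bash
python3 snap.py w2
```

```text
2.675 [ 548.851 -195.481  190.604] [ 3.141 -0.     3.14 ] 0.018255680605626753 [-0.401 -0.77  -0.167] [-0.405  0.394  1.457  0.     1.292 -1.974]
```

View pics/w2.png

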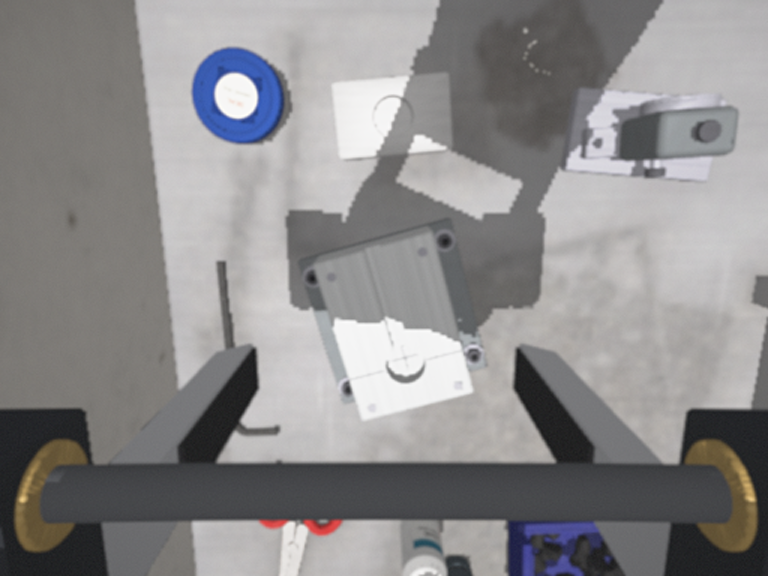

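Clear view. The nest top's corners are near (435,225), (316,258), (360,420) and (472,392), with the seat cross at (405,360). The gauge is at upper right, around (690,130). I'll take a second view on the way back toward the gauge.

arm_command:
  deltas:
    - {"xyz":[-0.01,0.03,0],"turn":[0,0,0]}
    - {"xyz":[-0.01,0.04,0],"turn":[0,0,0]}
    - {"xyz":[-0.01,0.025,0],"turn":[0,0,0]}
    - {"xyz":[0,0,0],"turn":[0,0,0]}
    - {"xyz":[0,0,0],"turn":[0,0,0]}

```text
clock: 3.35
eef_pos: [519.3, -101.2, 191.0]
eef_rot: [-3.141, 0.001, 3.14]
wrist_force: [0.1, -0.6, 0.2]
finger_gap: 93.9
```

```bash
python3 snap.py w3
```

```text
3.35 [ 519.287 -101.238  191.049] [-3.141  0.001  3.14 ] 0.014510220632680901 [ 0.104 -0.597  0.187] [-0.262  0.275  1.614 -0.     1.252 -1.831]
```

View pics/w3.png

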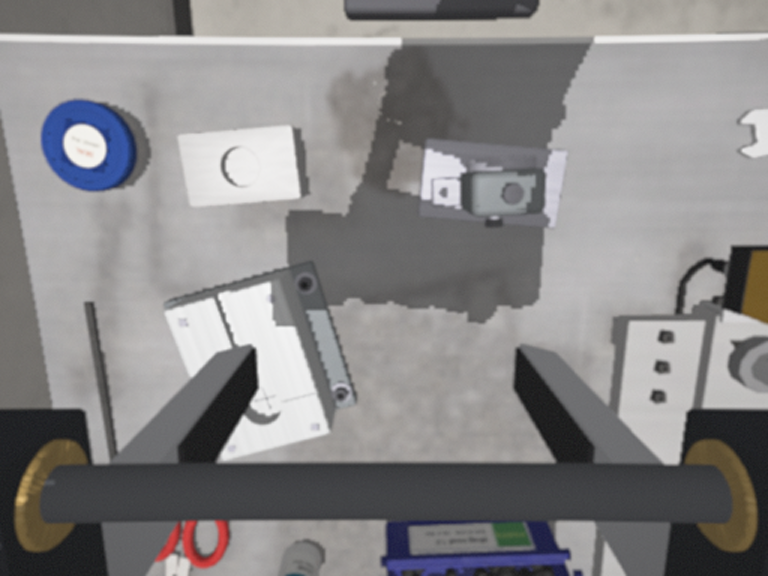

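Both views are sharp. I'll enlarge crops so I can pick exact points.

```bash
python3 - <<'E'
from h import *
import pickle
for n,bx in (("w2",[(190,140,330,285),(370,50,500,125)]),("w3",[(100,165,245,315),(270,85,385,155)])):
    c,s=pickle.load(open(n+".pkl","rb"))
    crop(c,*bx[0],4,f"pics/{n}n.png"); crop(c,*bx[1],6,f"pics/{n}g.png")
E
```

```text
(no output)
```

View pics/w2n.png

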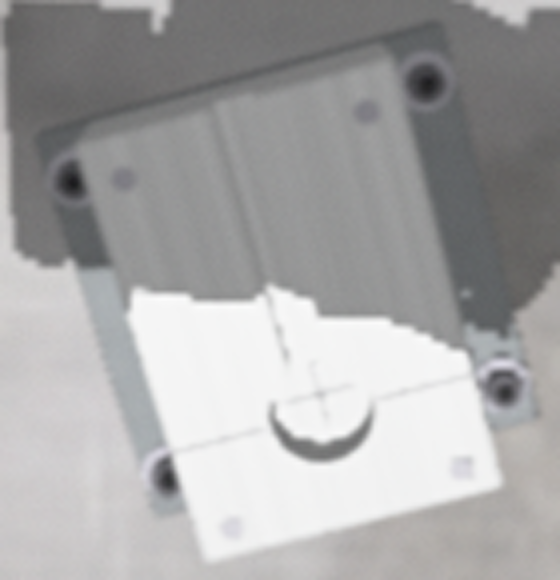

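View pics/w2g.png

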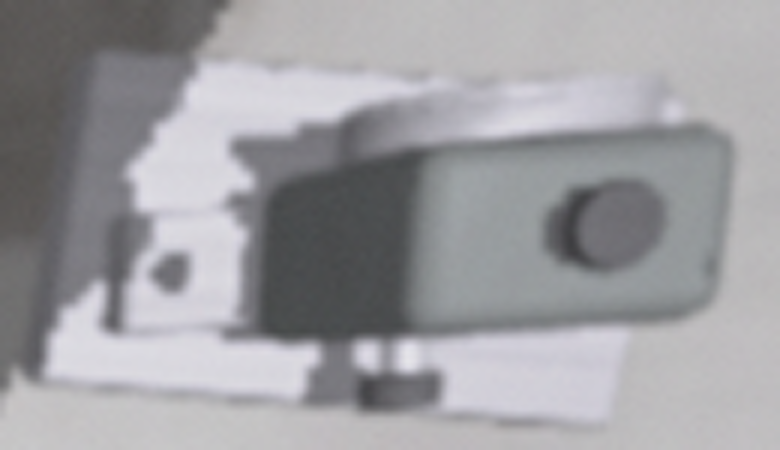

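View pics/w3n.png

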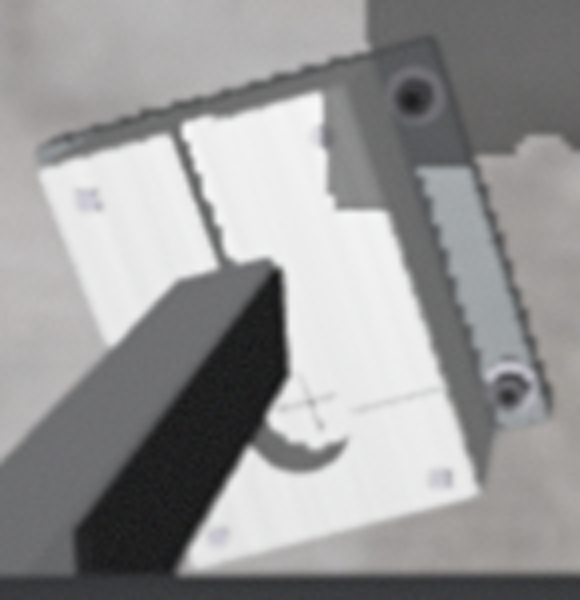

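View pics/w3g.png

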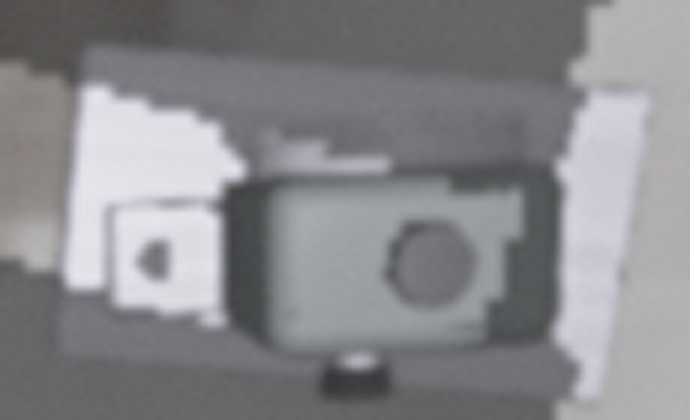

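```bash
cat > fit2.py <<'E'
from h import *
import pickle
np.set_printoptions(suppress=True,precision=3)
s0,t0=pickle.load(open("st0.pkl","rb"))
c2,s2=pickle.load(open("w2.pkl","rb")); c3,s3=pickle.load(open("w3.pkl","rb"))
cams={"s":(s0,None),"t":(t0,None),"2":(c2,s2),"3":(c3,s3)}
def px(p,k,o): return (np.array(p,float)+0.5)/k-0.5+np.array(o)
def fit(obs,x0,fixz=None,names=None):
    def f(p):
        c,sn=np.cos(p[3]),np.sin(p[3]); out=[]
        for cam,m,uv in obs:
            m=np.array(m,float); W=np.array([c*m[0]-sn*m[1],sn*m[0]+c*m[1],m[2]])+p[:3]
            out.append(proj(W,cams[cam][0],cams[cam][1])[0]-uv)
        return np.concatenate(out)
    g=(lambda p:np.r_[f(p),(p[2]-fixz)*10]) if fixz is not None else f
    r=least_squares(g,x0,loss="soft_l1"); return r.x,f(r.x).reshape(-1,2)
n2=lambda p:px(p,4,(190,140)); n3=lambda p:px(p,4,(100,165)); g2=lambda p:px(p,6,(370,50)); g3=lambda p:px(p,6,(270,85))
T=lambda p:px(p,4,(165,165)); S=lambda p:px(p,5,(240,130))
nest=[("2",(-55,-38,45),n2((78,150))),("2",(-55,38,45),n2((392,45))),("2",(55,-38,45),n2((210,562))),("2",(55,38,45),n2((502,485))),("2",(24,0,31),n2((321,394))),("2",(24,38,45),n2((482,373))),("2",(24,-38,45),n2((172,455))),
("3",(-55,-38,45),n3((40,170))),("3",(55,38,45),n3((480,492))),("3",(24,0,31),n3((308,402))),("3",(24,38,45),n3((440,388)))]
nt=[("t",(55,38,45),T((362,66))),("t",(55,-38,45),T((497,47))),("t",(-55,-38,45),T((528,243))),("t",(-55,38,45),T((390,264))),
("s",(55,38,45),S((102,315))),("s",(55,-38,45),S((70,185))),("s",(-55,-38,45),S((288,147))),("s",(-55,38,45),S((322,272)))]
gauge=[("2",(0,0,75),g2((618,224))),("2",(-12,-20,66),g2((412,155))),("2",(-12,20,66),g2((737,125))),("2",(12,-20,66),g2((403,335))),("2",(12,20,66),g2((718,312))),("2",(-9,-36,10),g2((112,213))),("2",(9,-36,10),g2((120,331))),
("3",(0,0,75),g3((432,263))),("3",(-12,-20,66),g3((265,178))),("3",(-12,20,66),g3((560,168))),("3",(12,-20,66),g3((275,355))),("3",(12,20,66),g3((555,342))),("3",(-9,-36,10),g3((110,203))),("3",(9,-36,10),g3((116,305)))]
plate=[("2",(-25,-46,12),g2((92,50))),("2",(25,-46,12),g2((40,382))),("2",(25,46,12),g2((606,425))),("3",(-25,-46,12),g3((85,47))),("3",(25,-46,12),g3((60,348))),("3",(25,46,12),g3((600,400))),("3",(-25,46,12),g3((650,95)))]
if __name__=="__main__":
    for nm,o,x0 in(("nest wrist",nest,(575,-190,0,.2)),("nest w2",nest[:7],(575,-190,0,.2)),("nest w3",nest[7:],(575,-190,0,.2)),("nest fixed",nt,(575,-190,0,.2)),("gauge",gauge,(460,-37,12,0)),("gauge w2",gauge[:7],(460,-37,12,0)),("gauge w3",gauge[7:],(460,-37,12,0)),("plate",plate,(460,-37,0,0))):
        for fz in (None,12 if "gauge" in nm else 0):
            x,r=fit(o,x0,fz); print(nm,fz,x,"\n   res",r.round(1).tolist())
    for a,b in (("cross",(n2((321,394)),n3((308,402)))),("nest corner +",(n2((502,485)),n3((480,492)))),("cap",(g2((618,224)),g3((432,263))))):
        print(a,tri([ray(a_,*cams[k]) for a_,k in zip(b,"23")]))
E
python3 fit2.py
```

```text
nest wrist None [ 576.636 -190.222   -2.166    0.276] 
   res [[-1.1, -1.0], [-0.1, 2.7], [-0.5, 0.7], [0.7, 0.7], [-0.2, -0.3], [-1.9, -0.1], [0.1, -0.5], [-0.7, -0.3], [1.2, 0.9], [1.4, -0.4], [1.9, -0.7]]
nest wrist 0 [ 575.82  -190.171   -0.004    0.277] 
   res [[-1.5, -1.4], [0.1, 2.1], [-0.4, 1.0], [1.2, 0.7], [-0.1, -0.3], [-1.5, -0.2], [0.0, -0.4], [-1.8, -0.5], [1.1, 1.2], [1.0, -0.2], [1.7, -0.6]]
nest w2 None [ 576.778 -189.862   -2.878    0.278] 
   res [[-0.7, -0.9], [0.1, 2.8], [0.1, 0.5], [1.0, 0.4], [0.2, -0.4], [-1.6, -0.3], [0.6, -0.6]]
nest w2 0 [ 575.705 -189.911   -0.002    0.279] 
   res [[-1.3, -1.4], [0.2, 1.9], [-0.0, 0.9], [1.6, 0.5], [0.3, -0.4], [-1.2, -0.5], [0.4, -0.4]]
nest w3 None [ 579.052 -192.489   -7.731    0.269] 
   res [[-0.1, 0.2], [-0.7, 0.7], [0.4, -0.4], [0.3, -0.5]]
nest w3 0 [ 576.024 -190.905   -0.005    0.273] 
   res [[-2.4, -0.5], [0.2, 1.6], [0.2, -0.0], [0.9, -0.2]]
nest fixed None [ 575.663 -189.693   -3.843    0.268] 
   res [[-0.4, 0.0], [-0.1, -0.1], [0.5, 0.3], [0.0, 0.1], [-0.4, 0.1], [0.1, -0.4], [-0.3, -0.3], [0.1, 0.7]]
nes
[... 1145 characters left out ...]
-0.6], [2.1, -1.4], [-1.7, 0.7], [1.8, 0.7], [-0.5, -0.7], [-1.2, 1.6]]
plate None [457.113 -32.17   -4.486  -0.084] 
   res [[0.1, 0.3], [-0.5, -0.0], [-0.5, 0.1], [0.4, -0.7], [-0.6, 1.3], [0.4, 0.1], [0.7, -0.8]]
plate 0 [457.245 -33.591  -0.008  -0.084] 
   res [[0.3, -0.3], [-0.5, 0.1], [0.8, 0.3], [-0.7, -0.8], [-1.7, 1.8], [0.3, 0.7], [0.8, -0.9]]
cross (array([ 597.799, -183.738,   34.343]), [np.float64(0.17796388965759233), np.float64(0.17796388965771676)])
nest corner + (array([ 617.733, -139.692,   44.122]), [np.float64(0.19717778879504316), np.float64(0.1971777887948168)])
cap (array([460.087, -36.934,  86.001]), [np.float64(0.08806872596784751), np.float64(0.08806872596777043)])
```

```bash
cat > ov.py <<'E'
from fit2 import *
def draw(cam,box,k,P,x,fn,kind):
    c,st=cams[cam]; im=cv2.resize(c["color"][box[1]:box[3],box[0]:box[2],::-1],None,fx=k,fy=k,interpolation=cv2.INTER_CUBIC)
    cc,sn=np.cos(x[3]),np.sin(x[3])
    for line in P:
        m=np.array(line,float); W=m@np.array([[cc,sn,0],[-sn,cc,0],[0,0,1]])+x[:3]
        uv=((proj(W,c,st)-np.array(box[:2])+.5)*k-.5)
        cv2.polylines(im,[np.round(uv*16).astype(int)],False,(0,0,255),1,cv2.LINE_AA,4)
    cv2.imwrite(fn,im)
def rect(a,b,z,x0=0,y0=0): return [(x0+a,y0+b,z),(x0+a,y0-b,z),(x0-a,y0-b,z),(x0-a,y0+b,z),(x0+a,y0+b,z)]
th=np.linspace(0,2*np.pi,40)
circ=lambda x,r,z:[(x+r*np.cos(a),r*np.sin(a),z) for a in th]
NEST=[rect(55,38,45),rect(55,54,10),[(24,-38,45),(24,38,45)],[(-55,5,45),(11,5,45)],[(-55,-5,45),(11,-5,45)],circ(24,13,45),circ(24,1,31)]
G=[rect(12,20,66),rect(12,20,16),rect(9,36,10),rect(9,36,0),circ(0,7,75)]
PL=[rect(25,46,12),rect(25,46,0)]
if __name__=="__main__":
    x=np.array([575.8,-190.2,0,.275]);draw("2",(190,140,330,285),4,NEST,x,"pics/o2n.png",0);draw("3",(100,165,245,315),4,NEST,x,"pics/o3n.png",0)
    x=np.array([460.2,-37.5,12,.05]);draw("2",(370,50,500,125),6,G,x,"pics/o2g.png",0);draw("3",(270,85,385,155),6,G,x,"pics/o3g.png",0)
E
python3 ov.py
python3 - <<'E'
import cv2,numpy as np
for a in("n","g"):
    i=[cv2.imread(f"pics/o{k}{a}.png") for k in "23"]
    if a=="n":
        h=min(x.shape[0] for x in i); j=np.hstack([x[:h] for x in i]); j=cv2.resize(j,None,fx=.7,fy=.7,interpolation=cv2.INTER_AREA)
    else:
        w=min(x.shape[1] for x in i); j=np.vstack([x[:,:w] for x in i]); j=cv2.resize(j,None,fx=.68,fy=.68,interpolation=cv2.INTER_AREA)
    cv2.imwrite(f"pics/o_{a}.png",j); print(j.shape)
E
```

```text
(406, 798, 3)
(592, 469, 3)
```

View pics/o_n.png

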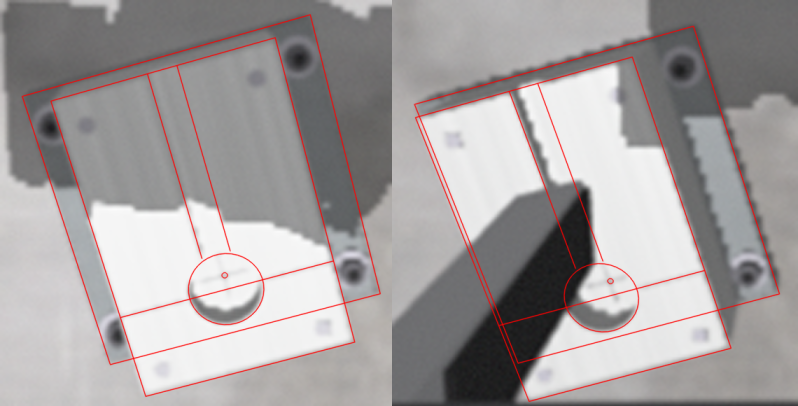

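View pics/o_g.png

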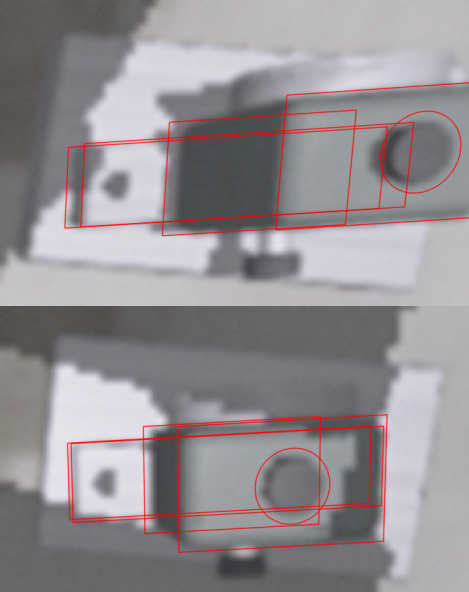

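The nest fits at (575.8, −190.2), yaw about 0.275. The gauge fits at (460.3, −37.5), yaw about 0.05, with its cap at z = 86 (87 expected). Next I'll hover over the gauge for a closer look, keeping the pads 4 mm to the −x side so the gripper body stays clear of the jig zone.

arm_command:
  deltas:
    - {"xyz":[-0.03,0.01,-0.01],"turn":[0,0,0.02]}
    - {"xyz":[-0.03,0.03,-0.025],"turn":[0,0,0.02]}
    - {"xyz":[-0.0028,0.0237,-0.025],"turn":[0,0,0.011]}
    - {"xyz":[0,0,0],"turn":[0,0,0]}
    - {"xyz":[0,0,0],"turn":[0,0,0]}

```text
clock: 4.03
eef_pos: [457.1, -38.2, 131.2]
eef_rot: [-3.141, 0.001, -3.093]
wrist_force: [-0.0, -0.1, -0.1]
finger_gap: 93.8
```

```bash
python3 snap.py w4; python3 - <<'E'
from fit2 import *
import ov
cams["4"]=pickle.load(open("w4.pkl","rb"))
x=np.array([460.2,-37.5,12,.05]); ov.draw("4",(140,160,390,330),3,ov.G+[ov.rect(25,46,12)],x,"pics/o4g.png",0)
crop(cams["4"][0],140,160,390,330,3,"pics/w4g.png")
E
```

```text
4.025 [457.126 -38.175 131.236] [-3.141  0.001 -3.093] 0.006646735395780069 [-0.047 -0.05  -0.061] [-0.163  0.193  1.868 -0.     1.08  -1.782]
```

View pics/o4g.png

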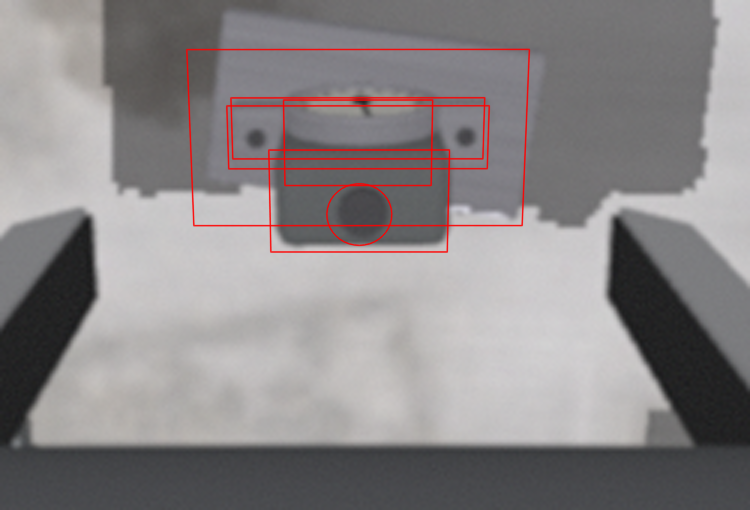

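View pics/w4g.png

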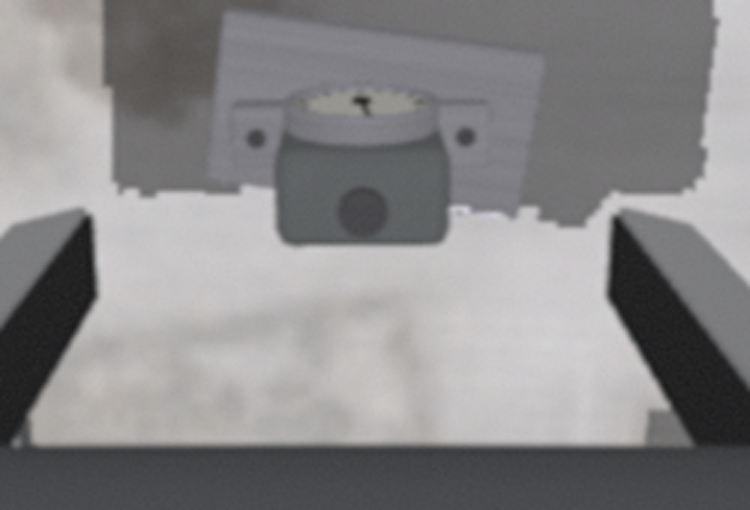

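The gauge shows square between the fingers: cap at (362,211), base edge at row 103. It sits about 0.7 mm toward +y of the model. I'll descend and grip.

arm_command:
  deltas:
    - {"xyz":[-0.001,0.001,-0.03],"turn":[0,0,0]}
    - {"xyz":[0,0,-0.03],"turn":[0,0,0]}
    - {"xyz":[0,0,-0.02],"turn":[0,0,0]}
    - {"xyz":[0,0,-0.009],"turn":[0,0,0]}
    - {"xyz":[0,0,0],"turn":[0,0,0]}

```text
clock: 4.7
eef_pos: [455.7, -36.7, 41.7]
eef_rot: [-3.142, 0.0, -3.093]
wrist_force: [0.6, 0.1, 0.5]
finger_gap: 93.9
```

arm_command:
  deltas:
    - {"xyz":[0,0,0],"turn":[0,0,0]}
    - {"xyz":[0,0,0],"turn":[0,0,0]}
    - {"xyz":[0,0,0],"turn":[0,0,0]}
    - {"xyz":[0,0,0],"turn":[0,0,0]}
    - {"xyz":[0,0,0],"turn":[0,0,0]}
    - {"xyz":[0,0,0],"turn":[0,0,0]}
    - {"xyz":[0,0,0],"turn":[0,0,0]}
    - {"xyz":[0,0,0],"turn":[0,0,0]}
  gripper: 1
  force: 45

```text
clock: 5.7
eef_pos: [455.4, -36.3, 41.4]
eef_rot: [3.142, -0.0, -3.092]
wrist_force: [-0.4, 0.5, 0.8]
finger_gap: 39.9
```

arm_command:
  deltas:
    - {"xyz":[0,0,0.01],"turn":[0,0,0]}
    - {"xyz":[0,0,0.03],"turn":[0,0,0]}
    - {"xyz":[0,0,0.03],"turn":[0,0,0]}
    - {"xyz":[0,0,0.02],"turn":[0,0,0]}
    - {"xyz":[0,0,0],"turn":[0,0,0]}
    - {"xyz":[0,0,0],"turn":[0,0,0]}

```text
clock: 6.45
eef_pos: [454.9, -36.2, 130.7]
eef_rot: [3.141, -0.001, -3.092]
wrist_force: [-0.2, -0.3, -3.2]
finger_gap: 39.8
```

```bash
python3 snap.py w5; python3 - <<'E'
from fit2 import *
import ov
cams["5"]=pickle.load(open("w5.pkl","rb")); s=cams["5"][1]
yaw=s["eef_rot"][2]+np.pi
for dx in (3.5,):
    x=np.r_[s["eef_pos"]+[dx*np.cos(yaw),dx*np.sin(yaw),-29.5],yaw]; ov.draw("5",(140,160,390,330),3,ov.G,x,"pics/o5g.png",0)
crop(cams["5"][0],140,160,390,330,3,"pics/w5g.png")
E
```

```text
6.45 [454.901 -36.248 130.708] [ 3.141 -0.001 -3.092] 0.01023442780718693 [-0.24  -0.264 -3.227] [-0.16   0.19   1.873 -0.     1.08  -1.78 ]
```

View pics/o5g.png

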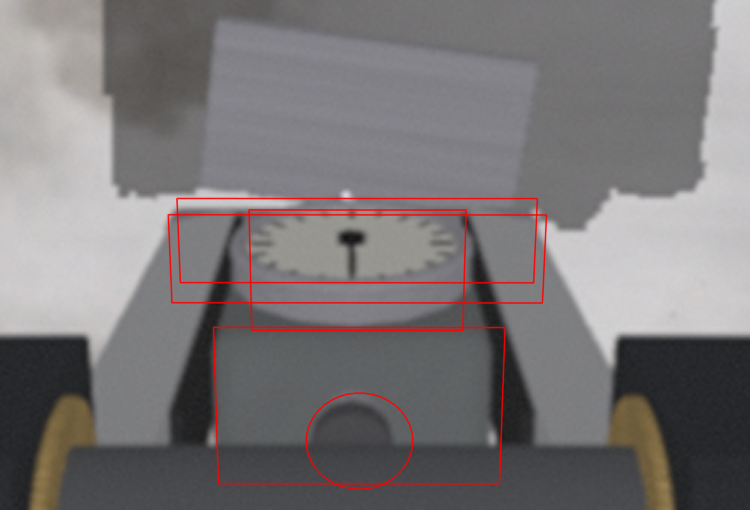

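View pics/w5g.png

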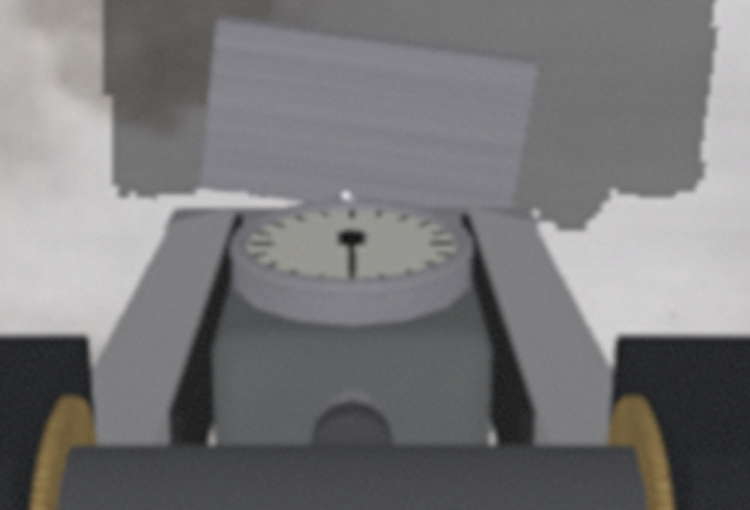

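```bash
python3 - <<'E'
from fit2 import *
c,s=pickle.load(open("w5.pkl","rb")); crop(c,190,215,330,310,5.7,"pics/w5z.png")
E
```

```text
(no output)
```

View pics/w5z.png

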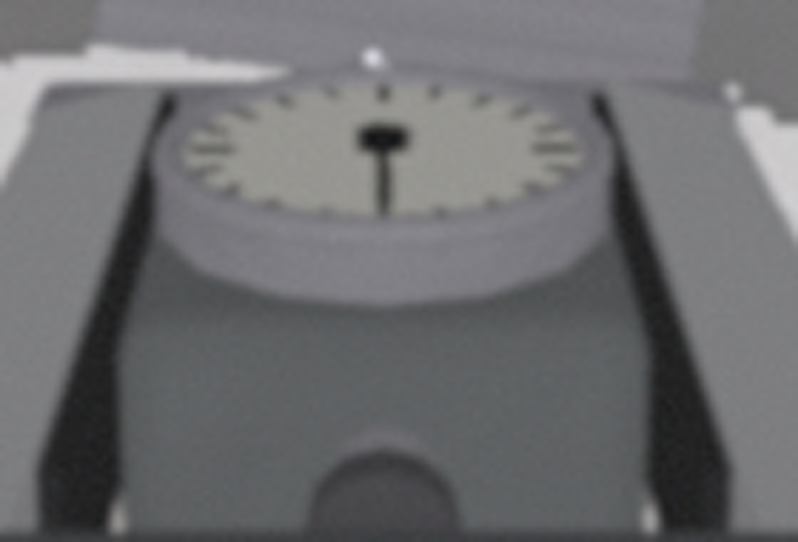

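```bash
cat > fit3.py <<'E'
from fit2 import *
Y=lambda d:np.array([np.pi,0,2.80982+d])
s2["eef_pos"]=np.array([549.16,-196.0,190.45]); s2["eef_rot"]=Y(.33); s3["eef_pos"]=np.array([519.16,-101.0,190.45]); s3["eef_rot"]=Y(.33)
for c in (c2,c3):
    c["mount"]=c["mount"].copy(); c["mount"][1,3]+=0.85
good=[nest[i] for i in (2,3,4,5,6,8,9,10)]+[("2",(-55,-38,45),n2((80,148)))]
if __name__=="__main__":
  for nm,o in (("wrist",good),("fixed",nt),("all",good+nt)):
    for fz in (None,0):
        x,r=fit(o,(575,-190,0,.2),fz); c,s=np.cos(x[3]),np.sin(x[3])
        print(nm,fz,x,np.sqrt((r**2).mean()).round(2),"seat",x[:2]+24*np.array([c,s]),"start",x[:2]-42*np.array([c,s]))
  print(tri([ray(a_,*cams[k]) for a_,k in zip((n2((321,394)),n3((308,402))),"23")]))
  for k,p in (("2",n2((321,394))),("3",n3((308,402)))): print("cross@31",atz(p,31,*cams[k]))
  import ov
  x=np.array([575.5,-189.4,0,.272]);ov.draw("2",(190,140,330,285),4,ov.NEST,x,"pics/p2n.png",0);ov.draw("3",(100,165,245,315),4,ov.NEST,x,"pics/p3n.png",0);
  ov.draw("t",(215,165,315,240),6,ov.NEST,x,"pics/ptn.png",0);ov.draw("s",(240,150,320,215),7,ov.NEST,x,"pics/psn.png",0)
E
python3 fit3.py; python3 - <<'E'
import cv2,numpy as np
i=[cv2.imread(f"pics/p{k}n.png") for k in "23"]; h=580
cv2.imwrite("pics/pn.png",cv2.resize(np.hstack([x[:h] for x in i]),None,fx=.7,fy=.7,interpolation=cv2.INTER_AREA))
E
```

```text
wrist None [ 577.303 -189.954   -3.649    0.277] 0.84 seat [ 600.391 -183.401] start [ 536.899 -201.422]
wrist 0 [ 575.894 -189.829   -0.004    0.279] 0.92 seat [ 598.965 -183.214] start [ 535.522 -201.406]
fixed None [ 575.663 -189.693   -3.843    0.268] 0.3 seat [ 598.809 -183.348] start [ 535.157 -200.796]
fixed 0 [ 575.302 -188.837   -0.003    0.268] 0.43 seat [ 598.442 -182.471] start [ 534.807 -199.978]
all None [ 576.467 -189.675   -2.269    0.272] 0.69 seat [ 599.585 -183.227] start [ 536.012 -200.958]
all 0 [ 575.677 -189.482   -0.007    0.272] 0.75 seat [ 598.794 -183.032] start [ 535.222 -200.768]
(array([ 599.258, -183.371,   30.371]), [np.float64(0.45538675460097106), np.float64(0.4553867546010711)])
cross@31 [[ 599.493 -183.265   31.   ]]
cross@31 [[ 598.491 -183.299   31.   ]]
```

View pics/pn.png

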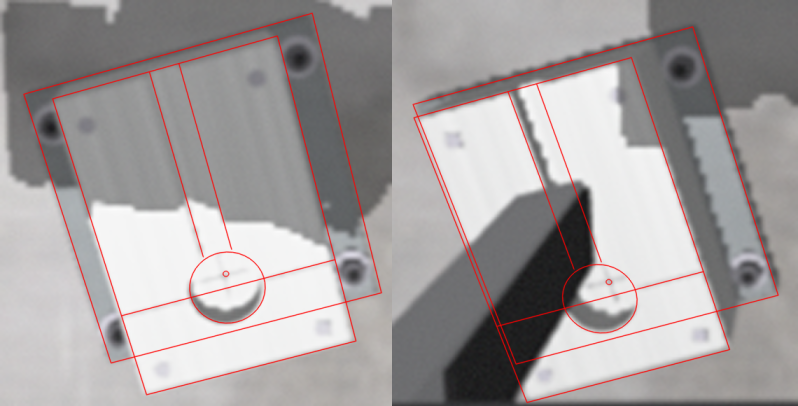

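View pics/ptn.png

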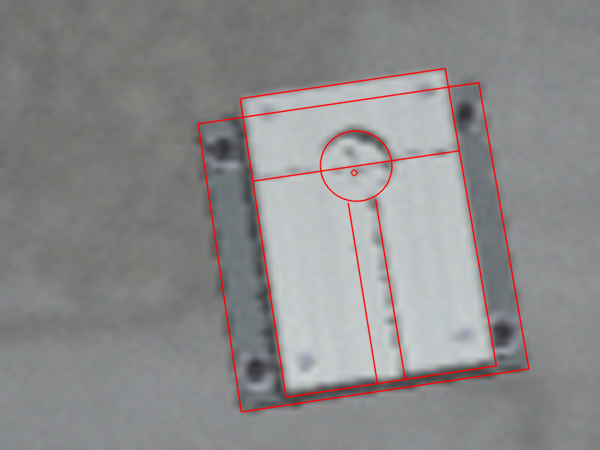

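View pics/psn.png

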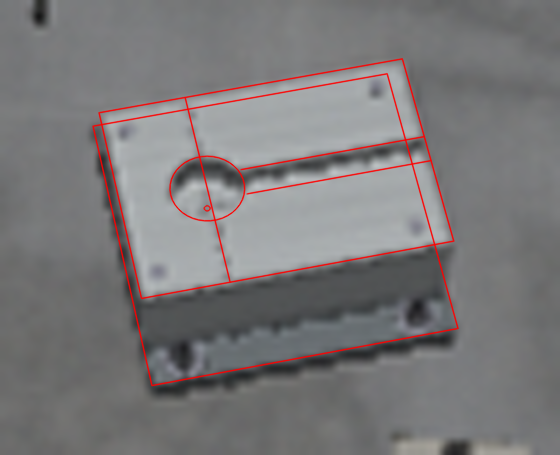

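Everything agrees: the seat is at (598.8, −183.1), yaw 0.272, within about 0.6 mm. The gauge sits 4.0 mm ahead of the TCP in the hand. The dial is legible to the wrist camera, with the needle at 0/20. I'll carry it to above the channel start.

arm_command:
  deltas:
    - {"xyz":[0,-0.035,0],"turn":[0,0,0.045]}
    - {"xyz":[0.016,-0.04,0],"turn":[0,0,0.045]}
    - {"xyz":[0.02,-0.04,-0.005],"turn":[0,0,0.045]}
    - {"xyz":[0.02,-0.03,-0.01],"turn":[0,0,0.045]}
    - {"xyz":[0.02,-0.0206,-0.01],"turn":[0,0,0.043]}
    - {"xyz":[0,0,-0.004],"turn":[0,0,0]}
    - {"xyz":[0,0,0],"turn":[0,0,0]}
    - {"xyz":[0,0,0],"turn":[0,0,0]}

```text
clock: 7.5
eef_pos: [531.1, -201.3, 102.6]
eef_rot: [3.142, 0.0, -2.869]
wrist_force: [0.4, 0.4, -2.2]
finger_gap: 39.6
```

```bash
python3 snap.py w6; python3 - <<'E'
from cell import *
from h import *
import pickle
s=camera("side");t=camera("top");pickle.dump((s,t),open("st6.pkl","wb"))
crop(s,240,120,340,220,4,"pics/s6.png");crop(t,215,160,325,250,4,"pics/t6.png")
a=cv2.imread("pics/s6.png");b=cv2.imread("pics/t6.png");b=cv2.copyMakeBorder(b,0,40,0,0,0);cv2.imwrite("pics/st6.png",cv2.resize(np.hstack([a,b]),None,fx=.95,fy=.95))
E
```

```text
7.5 [ 531.123 -201.333  102.643] [ 3.142  0.    -2.869] 0.006170511497228255 [ 0.398  0.389 -2.178] [-0.427  0.456  1.587  0.     1.099 -2.27 ]
```

View pics/w6.png

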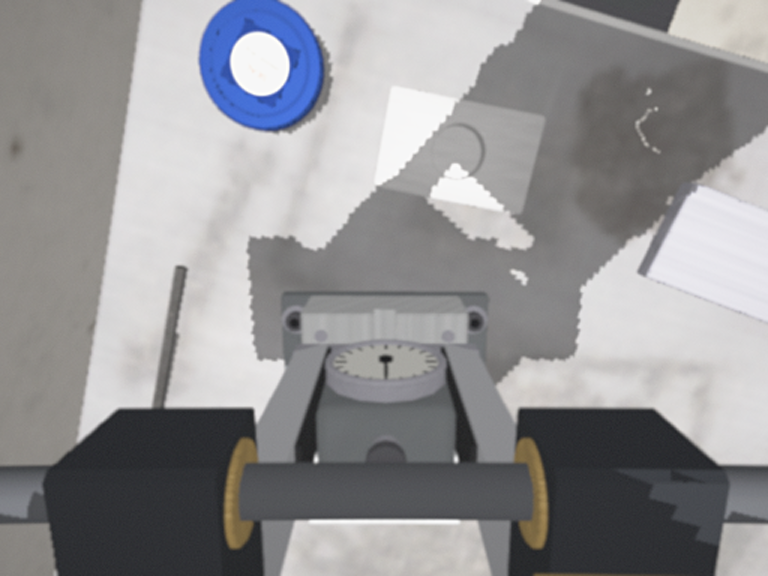

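View pics/st6.png

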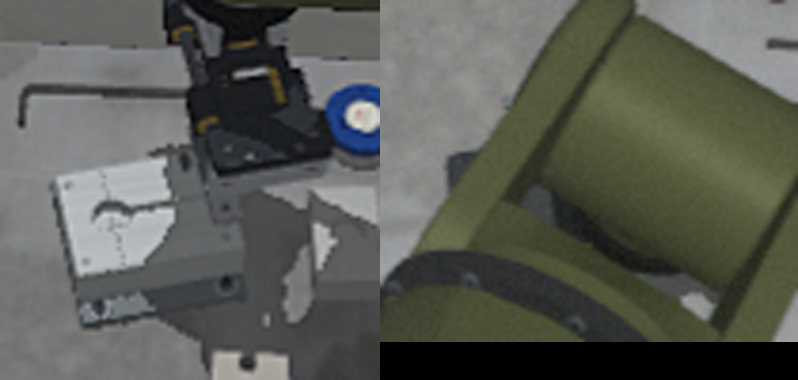

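In the wrist view the nest's open end lies level (row 295) with the channel at about column 384, directly in line with the dial hub at (386,360). I'll zoom in to measure the sideways offset.

```bash
python3 - <<'E'
from fit2 import *
c,s=pickle.load(open("w6.pkl","rb")); crop(c,180,185,335,265,5,"pics/w6z.png")
E
```

```text
(no output)
```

View pics/w6z.png

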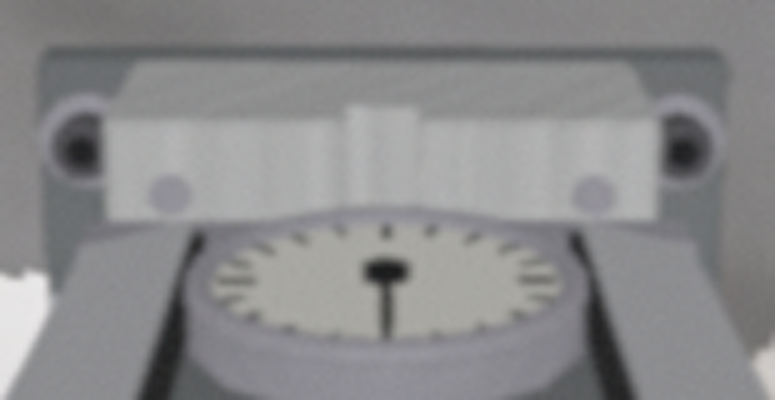

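```bash
python3 - <<'E'
from fit2 import *
c,s=pickle.load(open("w6.pkl","rb")); s["eef_pos"]=np.array([531.36,-201.9,102.45]); s["eef_rot"]=np.array([np.pi,0,2.80982+.33+.051+.223])
a=s["eef_rot"][2]-np.pi; print(a)
for nm,p,z in (("end edge",(381.5,120),45),("foot edge",(382,50),10),("screwL",(172,193),45),("screwR",(594,193),45)):
    P=atz(px(p,5,(180,185)),z,c,s)[0]-s["eef_pos"]; print(nm,P[0]*np.cos(a)+P[1]*np.sin(a), -P[0]*np.sin(a)+P[1]*np.cos(a))
E
```

```text
0.2722273464102072
end edge -8.632100297590338 -1.5936971991967748
foot edge -10.267595524188966 -1.6239176497913577
screwL 1.7208139891271408 -30.220871436175564
screwR 1.685624126236287 27.43972654375123
```

arm_command:
  deltas:
    - {"xyz":[0.0001,-0.0005,-0.01],"turn":[0,0,0]}
    - {"xyz":[0,0,-0.008],"turn":[0,0,0]}
    - {"xyz":[0,0,-0.005],"turn":[0,0,0]}
    - {"xyz":[0,0,-0.002],"turn":[0,0,0]}
    - {"xyz":[0,0,-0.001],"turn":[0,0,0]}
    - {"xyz":[0,0,0],"turn":[0,0,0]}
    - {"xyz":[0,0,0],"turn":[0,0,0]}

```text
clock: 8.52
eef_pos: [531.5, -202.4, 76.6]
eef_rot: [-3.141, 0.0, -2.869]
wrist_force: [-0.6, 0.3, -2.1]
finger_gap: 39.8
```

```bash
python3 snap.py w7; python3 - <<'E'
from fit2 import *
c,s=pickle.load(open("w7.pkl","rb")); crop(c,180,185,335,265,5,"pics/w7z.png")
print(s["wrist_force"],s["moment"])
E
```

```text
8.525 [ 531.543 -202.449   76.634] [-3.141  0.    -2.869] 0.0010680957429849477 [-0.561  0.316 -2.096] [-0.428  0.492  1.602 -0.     1.048 -2.271]
[-0.561  0.316 -2.096] [0.058 0.054 0.006]
```

View pics/w7z.png

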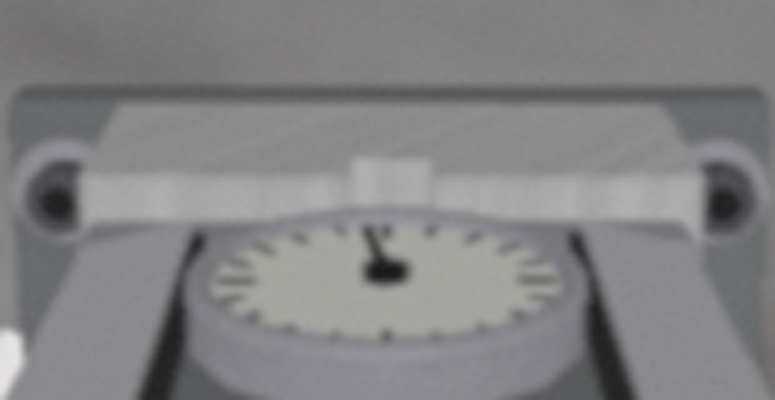

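The spindle is in the channel: the needle reads about 9.5 mm against 8 when seated, so the base is about 1.5 mm above the face. The channel is centred too (352–432, mid 392, hub 386). Lowering until it touches.

arm_command:
  deltas:
    - {"xyz":[0,0,-0.001],"turn":[0,0,0]}
    - {"xyz":[0,0,-0.0005],"turn":[0,0,0]}
    - {"xyz":[0,0,0],"turn":[0,0,0]}

```text
clock: 8.95
eef_pos: [531.5, -202.4, 74.9]
eef_rot: [-3.142, 0.0, -2.869]
wrist_force: [-0.1, 1.2, -1.7]
finger_gap: 39.7
```

arm_command:
  deltas:
    - {"xyz":[0,0,-0.0005],"turn":[0,0,0]}
    - {"xyz":[0,0,0],"turn":[0,0,0]}

```text
clock: 9.2
eef_pos: [531.5, -202.5, 74.5]
eef_rot: [-3.141, 0.0, -2.869]
wrist_force: [0.9, -0.3, -1.8]
finger_gap: 39.8
```

arm_command:
  deltas:
    - {"xyz":[0,0,-0.0004],"turn":[0,0,0]}
    - {"xyz":[0,0,0],"turn":[0,0,0]}

```text
clock: 9.45
eef_pos: [531.6, -202.5, 74.5]
eef_rot: [-3.141, 0.0, -2.869]
wrist_force: [-2.3, 0.8, 5.7]
finger_gap: 40.0
```

```bash
python3 snap.py w8; python3 - <<'E'
from fit2 import *
c,s=pickle.load(open("w8.pkl","rb")); crop(c,180,185,335,265,5,"pics/w8z.png")
print(s["wrist_force"],s["moment"],s["eef_rot"])
from cell import *
s=read_state();print(s["wrist_force"],s["moment"],s["eef_pos"],s["eef_rot"])
E
```

```text
9.45 [ 531.565 -202.468   74.488] [-3.141  0.    -2.869] 0.001871308743985082 [-2.322  0.75   5.719] [-0.428  0.495  1.603 -0.     1.043 -2.271]
[-2.322  0.75   5.719] [ 0.33   0.424 -0.032] [-3.141  0.    -2.869]
[-2.541  0.053  5.805] [0.266 0.511 0.014] [ 531.567 -202.462   74.474] [-3.141  0.    -2.869]
```

View pics/w8z.png

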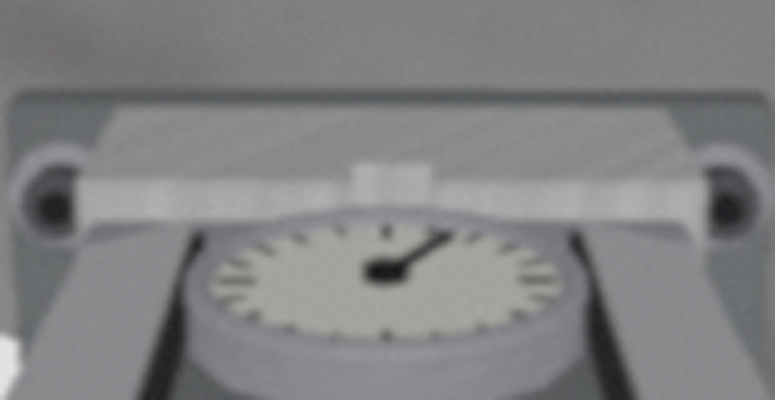

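Contact made at about 8 N total, with the needle at about 8.2 mm against 8 nominal. A small press increase, then the draw at 2.5 mm per row.

arm_command:
  deltas:
    - {"xyz":[0,0,-0.0001],"turn":[0,0,0]}
    - {"xyz":[0,0,0],"turn":[0,0,0]}

```text
clock: 9.75
eef_pos: [531.6, -202.5, 74.5]
eef_rot: [-3.141, 0.0, -2.869]
wrist_force: [-3.0, 1.6, 7.0]
finger_gap: 39.6
```

```bash
python3 - <<'E'
from cell import *
s=read_state();print(s["wrist_force"],s["moment"],s["eef_pos"],s["eef_rot"],s["effort"])
E
```

```text
[-2.99497486  1.57724949  7.01453554] [0.36594312 0.52442835 0.03434007] [ 531.57105083 -202.4544226    74.48775734] [-3.14128787e+00  3.71494756e-04 -2.86937911e+00] [-6.25500013e-02 -5.59561551e+01 -2.96357810e+01 -7.61591038e-02
 -7.86490347e-01  7.53460801e-03]
```

arm_command:
  deltas:
    - {"xyz":[0.0012,0.00034,0],"turn":[0,0,0]}
    - {"xyz":[0.0024,0.00067,0],"turn":[0,0,0]}
    - {"xyz":[0.0024,0.00067,0],"turn":[0,0,0]}
    - {"xyz":[0.0024,0.00067,0],"turn":[0,0,0]}

```text
clock: 10.25
eef_pos: [540.0, -200.3, 74.5]
eef_rot: [-3.141, 0.0, -2.869]
wrist_force: [-2.4, -0.4, 6.3]
finger_gap: 39.8
```

```bash
python3 - <<'E'
from cell import *
s=read_state();print(s["wrist_force"],s["moment"],s["eef_pos"],s["eef_rot"])
E
```

```text
[-2.43815151 -0.43245441  6.31947028] [0.05666524 0.62750891 0.03931474] [ 540.0438978  -200.3091877    74.47824565] [-3.14096015e+00  3.01872680e-04 -2.86943897e+00]
```

arm_command:
  deltas:
    - {"xyz":[0.0024,0.00067,-0.0001],"turn":[0,0,0]}
    - {"xyz":[0.0024,0.00067,0],"turn":[0,0,0]}
    - {"xyz":[0.0024,0.00067,0],"turn":[0,0,0]}
    - {"xyz":[0.0024,0.00067,0],"turn":[0,0,0]}
    - {"xyz":[0.0024,0.00067,0],"turn":[0,0,0]}
    - {"xyz":[0.0024,0.00067,0],"turn":[0,0,0]}
    - {"xyz":[0.0024,0.00067,0],"turn":[0,0,0]}
    - {"xyz":[0.0024,0.00067,0],"turn":[0,0,0]}

```text
clock: 11.25
eef_pos: [559.3, -195.0, 74.5]
eef_rot: [-3.141, 0.0, -2.869]
wrist_force: [-2.9, -1.3, 7.8]
finger_gap: 39.8
```

```bash
python3 - <<'E'
from cell import *
s=read_state();print(s["wrist_force"],s["moment"],s["eef_pos"],s["eef_rot"])
E
python3 snap.py w9; python3 - <<'E'
from fit2 import *
c,s=pickle.load(open("w9.pkl","rb")); crop(c,180,185,335,265,5,"pics/w9z.png")
E
```

```text
[-2.85891417 -1.30205034  7.75427825] [0.04561696 0.60655037 0.01175265] [ 559.25655738 -194.96963965   74.47753913] [-3.14090084e+00  3.89018157e-04 -2.86942770e+00]
11.25 [ 559.257 -194.97    74.478] [-3.141  0.    -2.869] 0.05136159095047228 [-2.859 -1.302  7.754] [-0.397  0.54   1.532 -0.     1.069 -2.24 ]
```

View pics/w9z.png

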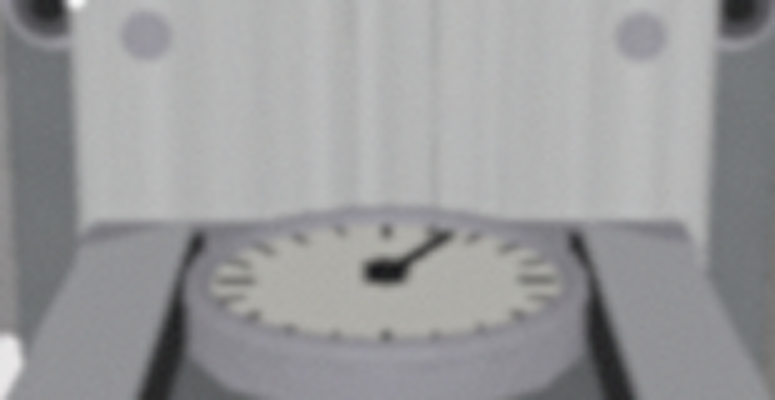

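```bash
python3 - <<'E'
from fit2 import *
c,s=pickle.load(open("w9.pkl","rb")); crop(c,185,215,225,245,10,"pics/a.png"); crop(c,290,215,330,245,10,"pics/b.png")
cv2.imwrite("pics/w9ab.png",np.hstack([cv2.imread("pics/a.png"),cv2.imread("pics/b.png")]))
E
```

```text
(no output)
```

View pics/w9ab.png

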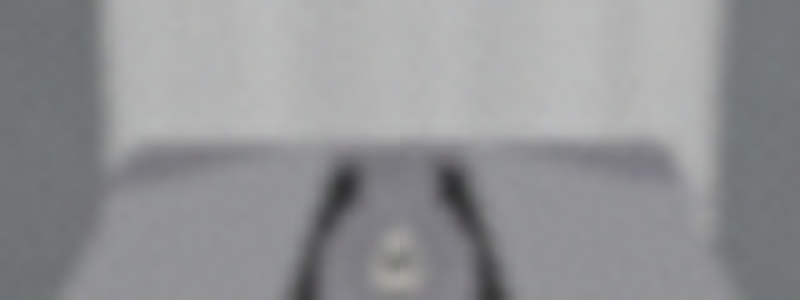

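Still reading 8, at a steady ~10 N. The base's end gaps put the gauge about 0.4 mm to the nest's −y side, so I'll ease that out while continuing the draw.

arm_command:
  deltas:
    - {"xyz":[0.0024,0.0007,0],"turn":[0,0,0]}
    - {"xyz":[0.0024,0.0007,0],"turn":[0,0,0]}
    - {"xyz":[0.0024,0.0007,0],"turn":[0,0,0]}
    - {"xyz":[0.0024,0.0007,0],"turn":[0,0,0]}
    - {"xyz":[0.0024,0.0007,0],"turn":[0,0,0]}
    - {"xyz":[0.0024,0.0007,0],"turn":[0,0,0]}
    - {"xyz":[0.0024,0.0007,0],"turn":[0,0,0]}
    - {"xyz":[0.0024,0.0007,0],"turn":[0,0,0]}
    - {"xyz":[0.0024,0.0007,0],"turn":[0,0,0]}
    - {"xyz":[0.0024,0.0007,0],"turn":[0,0,0]}

```text
clock: 12.55
eef_pos: [583.4, -187.9, 74.5]
eef_rot: [-3.141, 0.001, -2.869]
wrist_force: [-1.0, 0.0, 5.4]
finger_gap: 39.8
```

```bash
python3 snap.py w10; python3 - <<'E'
from fit2 import *
c,s=pickle.load(open("w10.pkl","rb")); crop(c,180,185,335,265,5,"pics/w10z.png"); print(s["moment"])
E
```

```text
12.55 [ 583.38  -187.905   74.47 ] [-3.141  0.001 -2.869] 0.05332753048348439 [-1.005  0.005  5.365] [-0.371  0.581  1.467 -0.     1.093 -2.214]
[0.116 0.31  0.045]
```

arm_command:
  deltas:
    - {"xyz":[0.0024,0.0007,0],"turn":[0,0,0]}

```text
clock: 12.72
eef_pos: [585.7, -187.3, 74.5]
eef_rot: [-3.141, 0.001, -2.869]
wrist_force: [-3.6, -0.9, 6.6]
finger_gap: 39.6
```

```bash
python3 snap.py w11; python3 - <<'E'
from fit2 import *
c,s=pickle.load(open("w11.pkl","rb")); crop(c,180,185,335,265,5,"pics/w11z.png")
a=[cv2.imread(f"pics/w{k}z.png")[120:] for k in (10,11)]; cv2.imwrite("pics/w1011.png",np.vstack(a))
E
```

```text
12.725 [ 585.672 -187.264   74.496] [-3.141  0.001 -2.869] 0.05474945357033669 [-3.55  -0.936  6.567] [-0.369  0.585  1.46  -0.     1.096 -2.212]
```

View pics/w1011.png

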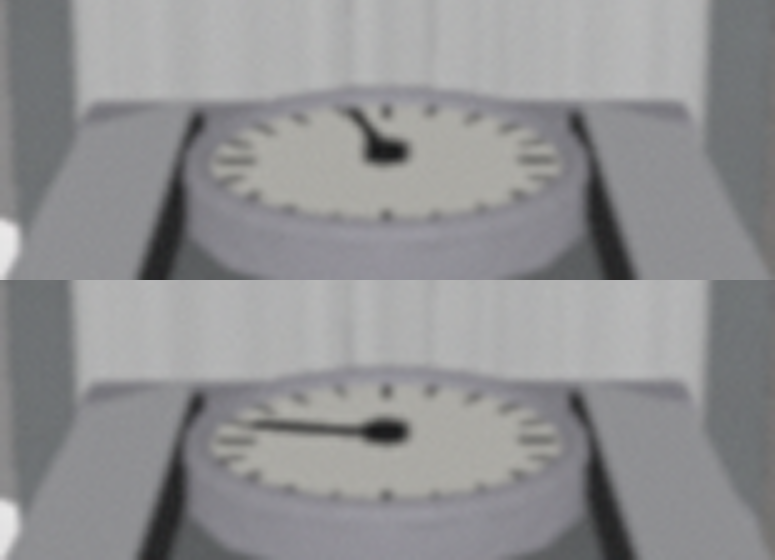

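```bash
python3 - <<'E'
from fit2 import *
rot=np.array([np.pi,0,2.80982+.33+.051+.223]); a=rot[2]-np.pi
c,s=pickle.load(open("w11.pkl","rb"))
crop(c,150,40,370,235,3.4,"pics/w11e.png")
c,s=pickle.load(open("w8.pkl","rb")); s["eef_pos"]=np.array([531.46,-202.4,74.3]); s["eef_rot"]=rot
f=lambda r:(atz((257.,r),45,c,s)[0]-s["eef_pos"])@[np.cos(a),np.sin(a),0]
crop(c,180,210,335,240,5,"pics/w8e.png")
for r in (220.5,221,221.5,228.5,229,229.5): print(r,f(r))
E
```

```text
220.5 -8.982020701814537
221 -8.669852044439756
221.5 -8.357460892311305
228.5 -3.960569251985532
229 -3.6448292093400037
229.5 -3.328865144887811
```

View pics/w11e.png

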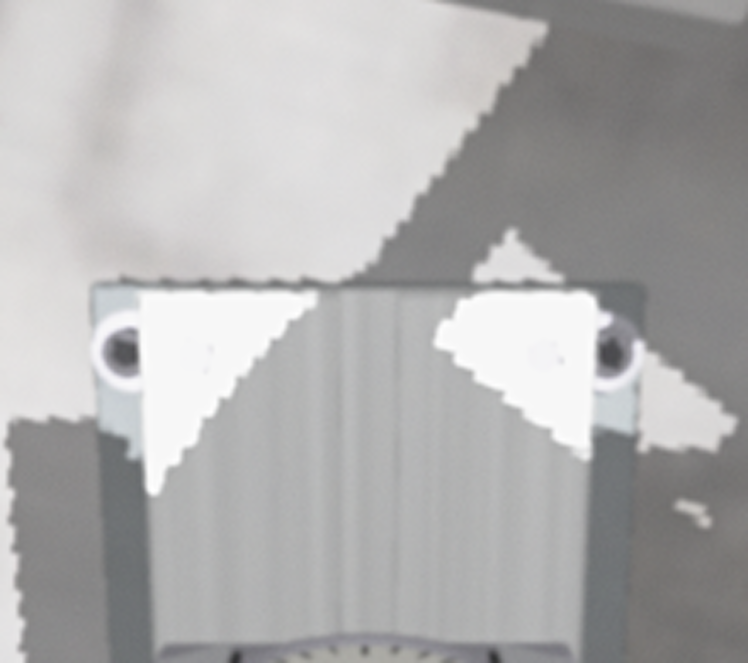

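View pics/w8e.png

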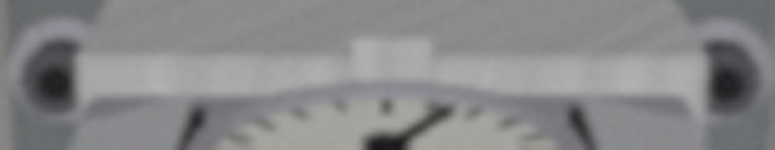

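```bash
python3 - <<'E'
from fit2 import *
rot=np.array([np.pi,0,2.80982+.33+.051+.223]); a=rot[2]-np.pi
for n,re in (("w11",px((0,288),3.4,(150,40))[1]),("w9",None)):
    c,s=pickle.load(open(n+".pkl","rb")); s["eef_pos"]=np.array([585.46,-186.97,74.3]) if n=="w11" else np.array([559.06,-194.67,74.3]); s["eef_rot"]=rot
    f=lambda r,z=45:(atz((257.,r),z,c,s)[0]-s["eef_pos"])@[np.cos(a),np.sin(a),0]
    if re:
        for d in (-.6,0,.6): print(n,re+d,f(re+d),"base",f(229),"tip local",f(229)-f(re+d)-55+9)
c,s=pickle.load(open("w9.pkl","rb")); crop(c,150,130,370,240,3.5,"pics/w9e.png")
E
```

```text
w11 123.7529411764706 -65.31902484251681 base -3.6448625602760445 tip local 15.674162282240765
w11 124.3529411764706 -64.9938117570335 base -3.6448625602760445 tip local 15.348949196757452
w11 124.95294117647059 -64.66830656371735 base -3.6448625602760445 tip local 15.023444003441305
```

View pics/w9e.png

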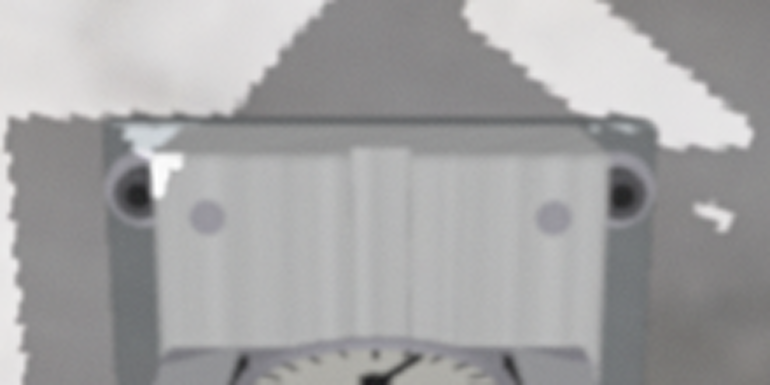

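Three checks agree the spindle is about 1.2 mm further along than my count: where the dial drops from 8 to 14, and the end-edge distance in two pictures. So about 8.65 mm remains to the cross.

arm_command:
  deltas:
    - {"xyz":[0.0024,0.0007,-0.0001],"turn":[0,0,0]}
    - {"xyz":[0.0024,0.0007,0],"turn":[0,0,0]}
    - {"xyz":[0.0023,0.0006,0],"turn":[0,0,0]}
    - {"xyz":[0.0012,0.0004,0],"turn":[0,0,0]}
    - {"xyz":[0,0,0],"turn":[0,0,0]}
    - {"xyz":[0,0,0],"turn":[0,0,0]}

```text
clock: 13.52
eef_pos: [594.1, -184.8, 74.5]
eef_rot: [-3.141, 0.001, -2.869]
wrist_force: [-1.1, -0.7, 7.0]
finger_gap: 39.4
```

```bash
python3 snap.py w12; python3 - <<'E'
from fit2 import *
from cell import *
rot=np.array([np.pi,0,2.80982+.33+.051+.223])
c,s=pickle.load(open("w12.pkl","rb")); crop(c,150,40,370,235,3.4,"pics/w12e.png"); crop(c,180,205,335,265,5,"pics/w12z.png");print(s["moment"],s["wrist_force"])
crop(c,185,215,225,245,10,"pics/a.png"); crop(c,290,215,330,245,10,"pics/b.png")
cv2.imwrite("pics/w12ab.png",np.hstack([cv2.imread("pics/a.png"),cv2.imread("pics/b.png")]))
for i in range(4):
    camera("wrist"); r=read_state(); print(r["wrist_force"],r["moment"],r["eef_pos"])
E
```

```text
13.525 [ 594.106 -184.843   74.48 ] [-3.141  0.001 -2.869] 0.0010405235414700188 [-1.147 -0.703  6.969] [-0.36   0.599  1.437 -0.     1.104 -2.203]
[0.157 0.291 0.061] [-1.147 -0.703  6.969]
[-1.317 -1.01   6.344] [0.13  0.365 0.07 ] [ 594.111 -184.836   74.475]
[-1.442 -0.901  6.309] [0.136 0.364 0.076] [ 594.116 -184.825   74.485]
[-1.612 -1.042  6.384] [0.154 0.303 0.049] [ 594.1   -184.845   74.474]
[-2.47  -1.51   6.991] [0.135 0.308 0.03 ] [ 594.119 -184.843   74.487]
```

View pics/w12e.png

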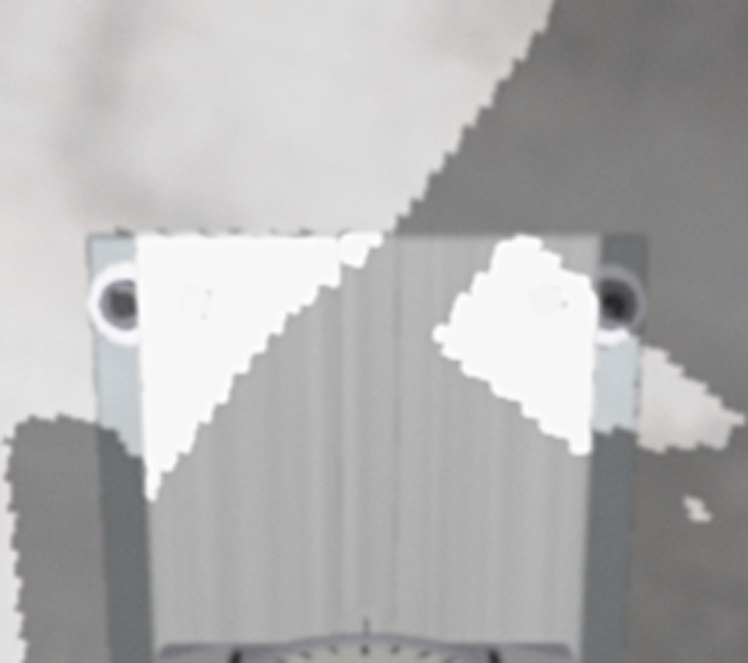

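View pics/w12z.png

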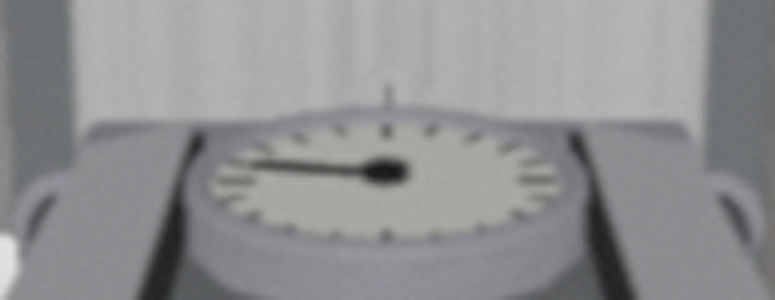

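View pics/w12ab.png

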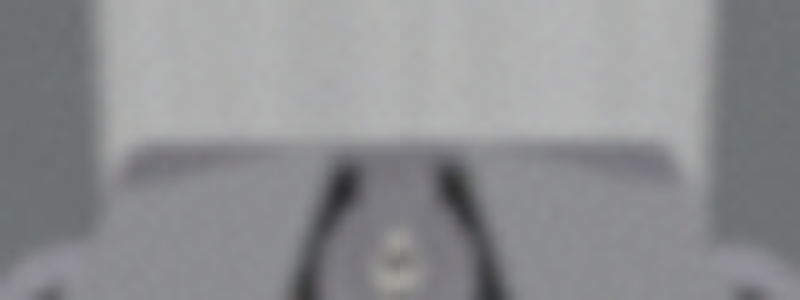

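```bash
python3 - <<'E'
from fit3 import *
rot=np.array([np.pi,0,2.80982+.33+.051+.223]); a=rot[2]-np.pi
c,s=pickle.load(open("w12.pkl","rb")); s["eef_pos"]=np.array([593.76,-184.57,74.3]); s["eef_rot"]=rot
f=lambda r,z=45:(atz((257.,r),z,c,s)[0]-s["eef_pos"])@[np.cos(a),np.sin(a),0]
re=px((0,236),3.4,(150,40))[1]
b=f(229); print("end edge",f(re),"base",b,"tip local by edge",b-f(re)-55+9)
l=f(px((0,86),5,(180,205))[1],31); print("scribe end rel tip",l-(b+9))
# scribe end in w2 relative to cross and nest frame
A=atz(n2((312,361)),31,c2,s2)[0]; B=atz(n2((321,394)),31,c2,s2)[0]; C=atz(n2((329,428)),31,c2,s2)[0]
print("w2 arm -x length",np.linalg.norm((A-B)[:2]))
crop(c2,255,220,290,250,16,"pics/w2x.png")
E
```

```text
end edge -73.19302217134181 base -3.644991564167818 tip local by edge 23.548030607173985
scribe end rel tip -9.108534076919085
w2 arm -x length 9.014198933334404
```

View pics/w2x.png

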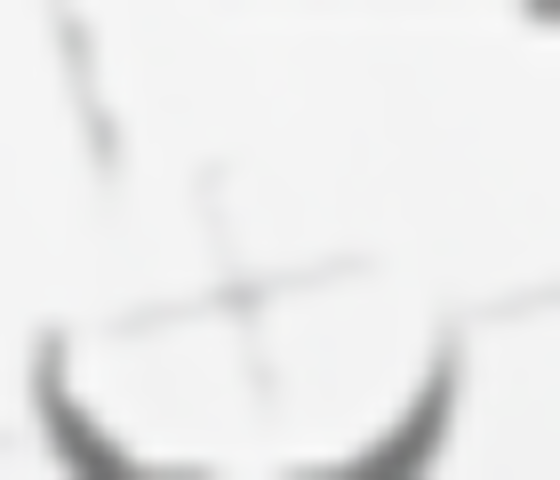

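arm_command:
  deltas:
    - {"xyz":[0,0,-0.0001],"turn":[0.002,0.0005,0]}
    - {"xyz":[0,0,0],"turn":[0,0,0]}
    - {"xyz":[0,0,0],"turn":[0,0,0]}

```text
clock: 14.15
eef_pos: [594.2, -184.9, 74.5]
eef_rot: [3.141, 0.001, -2.869]
wrist_force: [-2.3, -0.8, 7.4]
finger_gap: 39.8
```

```bash
python3 - <<'E'
from cell import *
import numpy as np
F=[];M=[]
for i in range(8):
    camera("wrist"); r=read_state(); F.append(r["wrist_force"]);M.append(r["moment"])
print(np.mean(F,0),np.std(F,0),np.mean(M,0),np.std(M,0),r["eef_pos"],r["eef_rot"],r["clock"])
E
```

```text
[-1.97808126  0.22793913  7.29133794] [0.49491109 0.49986629 0.40222921] [-0.1494175   0.32155851 -0.05562414] [0.02128735 0.02834248 0.02814246] [ 594.18182545 -184.88200287   74.52170316] [ 3.14067496e+00  1.19842567e-03 -2.86940069e+00] 14.55
```

arm_command:
  deltas:
    - {"xyz":[0,0,0],"turn":[-0.0008,-0.0002,0]}
    - {"xyz":[0,0,0],"turn":[0,0,0]}
    - {"xyz":[0,0,0],"turn":[0,0,0]}

```text
clock: 14.92
eef_pos: [594.2, -184.9, 74.5]
eef_rot: [3.141, 0.001, -2.869]
wrist_force: [-1.3, -1.1, 7.7]
finger_gap: 39.6
```

```bash
python3 - <<'E'
from cell import *
import numpy as np
from h import *
F=[];M=[]
for i in range(8):
    c=camera("wrist"); r=read_state(); F.append(r["wrist_force"]);M.append(r["moment"])
print(np.mean(F,0),np.mean(M,0),r["eef_pos"],r["eef_rot"],r["clock"],r["finger_gap"])
crop(c,130,130,390,290,3,"pics/w13.png")
E
```

```text
[-1.70950486  0.05877408  7.55683884] [-0.03162466  0.33290204 -0.02806115] [ 594.1515066  -184.8610609    74.47189029] [ 3.14138790e+00  1.11899815e-03 -2.86939028e+00] 15.325 39.89302955743148
```

View pics/w13.png

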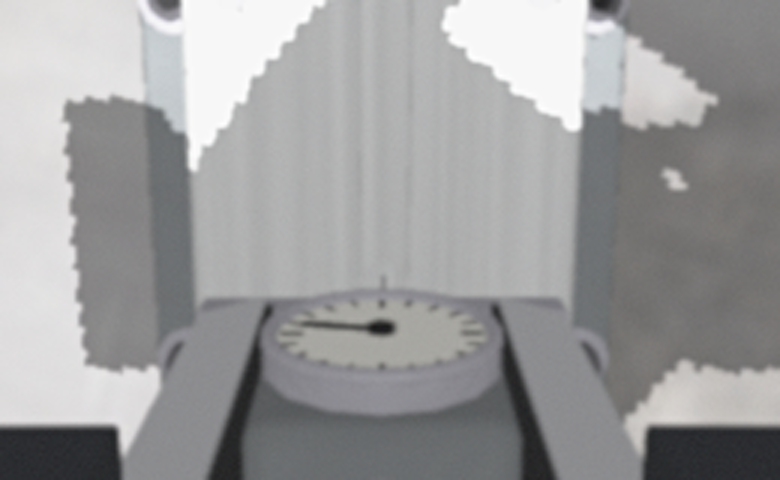

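The gauge is square across the nest, with the needle steady at about 14 mm and the cross's scribed arm (383,283) in line with the hub (381,328). The wrist force of +7.6 N plus 2.4 N gauge weight gives about 10 N, balanced across the base. Handing in.

```bash
python3 -c "
from cell import *
print(sign_off())"
```

```text
the job is handed in; nothing more can be done
None
```

I lifted the gauge off its setting plate and set it flat across the nest with the spindle in the channel at the open end. I then drew it at about 2 cm/s to the seat without lifting and handed in at 15.3 s. It is still gripped (45 N grip setting) and pressed on.

**Depth reading:** The needle read about 8.2 mm at the two points I checked in the channel. It rose to about 14 mm as the spindle dropped into the seat and stayed there. My dial readings are good to about ±0.3 mm, and I read the dial only at a few stops, so small unevenness in between would not show.

**Position:** The cameras put the spindle within about 0.5 mm of the scribed cross. The two measures along the channel disagree slightly: the end-edge distance says 0.45 mm short, and the cross's scribed arm says up to 0.9 mm past. Sideways it is centred to about 0.2 mm.

**Pressure and flatness:** The press is about 10 N (7.6 N at the wrist plus the gauge's weight). The base was pressing harder on its left end, so I turned the tool 0.0012 rad and it then balanced.

**Corrections on the way:** My first estimate of where the gauge sat in the fingers was about 1.2 mm off. I corrected this before the final stop, so the spindle probably went in about 1.2–1.5 mm further along the channel than the marked start point. My first measurement of the nest's height came out 2–4 mm low, so I used the stated height; contact came about where that predicted.

I did not touch any other object, and by my calculation the gripper body stayed just outside the jig's zone. The largest contact force reported was about 10 N.

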